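# Set a coil tuner's slide to the marker, free of backlash

## Task

Crank the tuner's slide outwards, past the red mark, until it gently touches the rubber buffer of the blue end stop, just enough to feel it push back. Then crank the other way and bring the slide's pointer back onto the red band of the marker, coming at it from the buffer side only, so that the screw's play stays taken up by this last turning direction. Let go of the crank and leave the other things on the table alone.

Things in the scene. Friction and masses are not known exactly. Their poses are not given: they have to be found in the camera images.
- unit: Coil tuner, screwed to the table: olive base 168 x 350 x 12 mm, grey gear box (64 x 64, 84 mm high) carrying the crank, a leadscrew, two rods, a copper coil on the far side, an end bracket. Origin on the table straight below the crank's axis; its +y runs along the screw away from the crank ('outwards'), z up. Nothing on it but the crank handle is higher than 107 mm.
- crank_axis (a point): Point on the crank's vertical axis, level with the top of the crank arm, 105 mm above the table. The crank makes many turns: clockwise seen from above drives nut and slide outwards (unit +y), anticlockwise back, 45 mm per turn. Handle effort: about 1 N while crossing the play, 2 to 4 N while driving the slide; each further 1 N puts about 6 N on the buffer.
- handle_mid (a point): Middle of the upright black crank handle: a cylinder 20 mm in diameter, from 106.5 to 152.5 mm above the table, 40 mm from the crank's axis, at the start on the unit's -y side of it. It spins freely on its pin, so it can be pinched from above and led round in a circle without turning the gripper.
- nut: Gold nut with a red line, 26 x 28 x 26 mm, seen from above in the slide's window; origin at its centre. It follows the crank without play; the window is 5 mm longer than the nut. Along the unit's y the nut's origin is 2.5 mm beyond the slide's when it pushes outwards, 2.5 mm short of it when it pulls the slide back, anywhere between at the start.
- slide: Aluminium slide that runs along the unit's y; 74 mm wide, 47 mm long (y), top 91 mm above the table; origin at the centre of its nut window, its axes as the unit's. Its +y end plate, whose face is 23.5 mm from its origin, meets the buffer. It stays where it is left.
- pointer (a point): Tip of the slide's black pointer needle (2 mm wide), 66 mm from the screw's axis on the unit's -x side, at the same y as the slide's origin, 90 mm above the table.
- marker: White post 12 x 18 mm, 74 mm tall, clamped to the base under the pointer's tip, with a flat head 24 x 30 mm and over it a red band 5 mm wide (y). Origin in the centre of its foot, 12 mm above the table, axes as the unit's; the band is centred on its y. The pointer must finish within the band: within 2.5 mm of the marker's origin along y.
- stop: Blue end stop, 84 mm wide and tall, 16 mm long, at least 9 mm of slide travel past the marker. A black rubber buffer, 16 mm in diameter, stands out 4 to 16 mm from its face towards the slide, set differently each time. Origin at the foot of that face, axes as the unit's. The buffer yields about 1 mm per 60 N; 15 N is a touch, over 60 N is too hard.
- element_a: Gold plug-in element with a white top, 37 mm in diameter, 45 mm high, loose on the table; origin under its centre. Leave alone.
- element_b: Second such gold element, loose on the table; origin under its centre. Leave alone.
- meter: Small olive meter box, 90 x 120 x 55 mm, with a round dial on top, loose on the table; origin under its centre. Leave alone.

How it is judged (in metres and radians):
On the way:
1. the slide has been cranked out past the mark and touches the end stop's buffer (at least 15 N on it) (contact force between slide and stop above 15 N), for 0.05 s.
At the end, for the whole second after the job is handed in: The pointer rests within the red band (2.5 mm either side of the marker's centre), and the nut bears on the crank-side end of its window (at least 1.2 mm on the crank side of the slide's centre), as it does when the last turning brought the slide back from the buffer; the slide is at rest (y of pointer in the frame of marker between -0.0025 and 0.0025 m and y of nut in the frame of slide below -0.0012 m and linear speed of slide below 0.003 m/s); the robot touches nothing.
It fails at once if the buffer was pressed with more than 60 N (contact force between slide and stop above 60 N).
It fails at once if a bystander object was moved by more than 15 mm (distance of any of element_a, element_b, meter from where it was at the start of the episode above 0.015 m).
It also fails if it takes over 72 s, if anything falls off the work surface, if the arm or the gripper's body presses on something with over 40 N, if the wrist force passes 120 N, or if a joint passes its speed limit or range.

## Robot

A 7-joint arm with a two-finger parallel gripper is mounted at the origin on the work surface. World frame = base frame: x ahead of the robot, y to its left, z up, the work surface at z = 0. Lengths are in mm, angles in rad, forces in N, time in s.
With the tool pointing down it reaches from about 400 to 900 mm from the base axis. Payload 5.6 kg.
Tool frame: the origin (TCP) lies at the very end of the fingers, on their centre line; the grasp point (between the pads) lies 19 mm behind it; z points along the fingers, x is the direction in which the jaws open and shut, and the axes are right-handed (so a half turn about z gives the same grasp; the last joint's range is limited). The gripper opens to 92 mm and grips with 3 to 60 N. Pads are 20 mm wide; open, the fingers measure 128 mm over their backs; the gripper's body (75 mm by 189 mm) begins 69 mm behind the grasp point.
Start: joints at [-1.233, 0.468, -0.012, 1.603, 0.006, 1.071, -0.056], TCP at [241.622, 603.43, 214.592] pointing down, gripper open.
Joint ranges: [-2.53, 2.53], [-0.31, 2.02], [-1.57, 1.55], [0.28, 2.44], [-1.29, 4.43], [0.15, 1.84], [-2.92, 2.92]. Speed limits (rad/s): [2.57, 2.57, 3.14, 3.14, 3.14, 3.14, 3.14].

## Interface

Orientations are given as a unit quaternion [w, x, y, z].
In Python, from cell import arm, camera gives the robot as it stands. The module is installed in compiled form; this text tells all that it offers.
- The arm moves only by the tool step_arm, never from a script. Its argument "rows" is a list of rows, each a list of 3 entries, a list of its own where there are three numbers: the shift along the tool's x, y, z in mm, then the turn, a rotation vector about the tool's x, y, z in rad, then the opening in per cent of the stroke, from 0 (shut) to 100 (fully open). In form: [[[tx, ty, tz], [rx, ry, rz], grip], ...]. A call has 1 to 5 rows; each row is the pose to reach, as a shift and turn from the pose commanded when the call began, along the tool's axes at that moment; what a row does not reach only later rows make up. A row lasts 1/10 s, in which the tool goes at most 50 mm and 8.59 degrees, less where a joint would pass 70% of its speed; a pose out of reach is approached as far as the arm can. A call with a gripper value outside its range is refused whole. The fingers move at their own pace and stop on an object; the grip force is fixed at half the most. Time passes only in rows, so rows that repeat a pose let the fingers close. It gives the time, the measured TCP pose, the force and the opening at its end, in the units of the state.
- arm.sense(): the state, without advancing time (a new reading comes with each control period).
- camera(name): name is "side" or "top"; returns a dict with "img" (420x560x3 uint8, blue, green, red), "range_z" (420x560 float32, mm along the optical axis (not along the pixel's ray), 0 where there is no reading), "mtx" (3x3 intrinsics, pixels), "k1" (the pictures are not rectified: a ray, as slopes to the right and down, at radius r is drawn at 1 + k1 r^2 times it, then the intrinsics apply), "xyz" and "attitude" of the camera in the world. Camera axes: x right, y down, z forward; pixel columns grow to the right and rows downward; lengths in mm; the calibration is good to about 2 mm. A picture is of the moment at which its call begins.
- arm.finish_job(): hands the job in, once; it reports no verdict.
The state is a dict: "t": time; "qpos": joint angles; "qvel": joint speeds; "joint_efforts": joint torques, N m; "eef_pos": TCP position; "tcp_rot": TCP orientation; "ft_force": force on the tool from outside, world axes, zero at the start; "ft_torque": the same for the moment, N m; "opening": opening from 0.0 (shut) to 1.0 (fully open).
Only numpy, scipy, OpenCV 4.12 (cv2) and the standard library are available. Lean on these libraries where they do the work, as an engineer would, in place of code of your own. Each camera call takes 0.05 s, during which the arm holds its last target. There are 200 camera calls.

## Working session

There is one attempt and no reset: what is moved stays moved. The work goes in short steps, Python scripts to look and compute and a tool call to move; the robot and the scene stay as the last step left them, time stands still between calls to the robot, and variables do not carry over. Pictures are saved under pics/ and viewed, about 8 in all and at most 12, crops included, and the job is handed in when it is done.

Besides the shell and the picture viewer there is one more tool, called after ">>>" in YAML: its name, and indented under it one key for each argument. step_arm: Moves the arm, as the interface text tells. Its arguments: {"type":"object","properties":{"rows":{"type":"array"}},"required":["rows"]}

```bash
mkdir -p pics; cat > h.py <<'E'
import numpy as np, cv2
from scipy.spatial.transform import Rotation as R
from cell import arm, camera
def rot(q): q=np.array(q,float); return R.from_quat([q[1],q[2],q[3],q[0]]).as_matrix() if q.shape==(4,) else q
def ray(c,u,v):
    K=np.array(c["mtx"]);x=(u-K[0,2])/K[0,0];y=(v-K[1,2])/K[1,1];k=c["k1"];a,b=x,y
    for _ in range(20):
        f=1+k*(a*a+b*b);a,b=x/f,y/f
    return rot(c["attitude"])@np.array([a,b,1.])
def onz(c,u,v,z):
    d=ray(c,u,v);p=np.array(c["xyz"]);return p+d*(z-p[2])/d[2]
def depthpt(c,u,v): return np.array(c["xyz"])+ray(c,u,v)*c["range_z"][int(v),int(u)]
def proj(c,p):
    q=rot(c["attitude"]).T@(np.array(p)-np.array(c["xyz"]));a=q[:2]/q[2];a=a*(1+c["k1"]*(a@a));K=np.array(c["mtx"])
    return K[0,0]*a[0]+K[0,2],K[1,1]*a[1]+K[1,2]
E
python3 - <<'E'
from h import *
for n in("top","side"):
    c=camera(n);cv2.imwrite(f"pics/{n}0.png",c["img"]);print(n,c["xyz"],c["attitude"],c["mtx"],c["k1"])
print(arm.sense())
E
```

```text
top [488.38479945 -48.84935869 727.30690806] [-0.07190346  0.71154735 -0.6959099   0.06511273] [[413.72877416   0.         281.80716311]
 [  0.         413.72877416 210.88873889]
 [  0.           0.           1.        ]] -0.12497416844814158
side [258.59649689 416.86568234 515.86493662] [ 0.14814281 -0.26330001  0.8456718  -0.43996138] [[382.13605098   0.         280.12982276]
 [  0.         382.13605098 214.2189496 ]
 [  0.           0.           1.        ]] 0.009761143557548951
{'t': 0.1, 'qpos': array([-1.2329927 ,  0.46828609, -0.01160876,  1.60354108,  0.00601614,
        1.07139702, -0.0562762 ]), 'qvel': array([ 0.00114107, -0.00055378,  0.00036798, -0.00150518,  0.00047705,
       -0.00153811, -0.00119104]), 'joint_efforts': array([ 1.16894393e-03, -5.21650457e+01, -1.25142766e-02, -2.44365925e+01,
       -5.68079890e-02,  1.41132923e-02,  4.93621792e-05]), 'eef_pos': array([241.44972674, 602.91885802, 213.73361403]), 'tcp_rot': array([ 4.98786561e-04,  8.28158006e-01,  5.60494139e-01, -6.23751779e-04]), 'ft_force': array([ 0.42560533, -0.26242314, -0.02318248]), 'ft_torque': array([-0.01874852,  0.0628421 , -0.02169889]), 'opening': 0.9953941897108983}
```

View pics/top0.png

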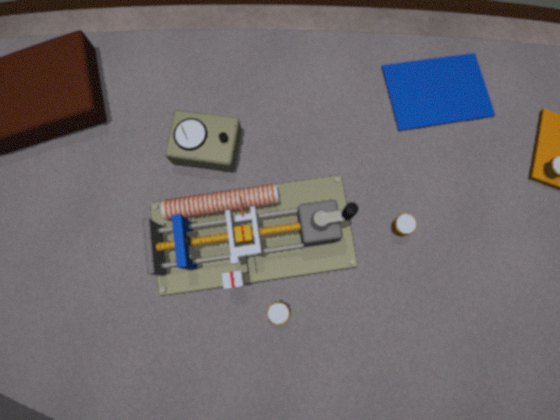

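View pics/side0.png

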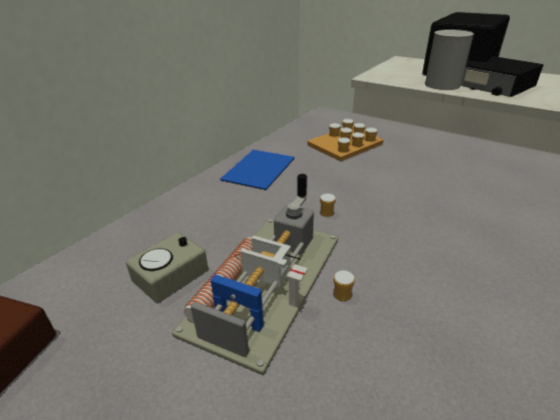

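Top view: the unit's outward direction runs to the image left. The crank hub is near (320,218), handle (350,211), slide (243,234), marker (232,280), stop face about x=188. Next I'll measure these more exactly.

```bash
python3 - <<'E'
from h import *
c=camera("top");s=camera("side")
im=c["img"];hsv=cv2.cvtColor(im,cv2.COLOR_BGR2HSV)
sub=cv2.resize(im[170:310,140:370],None,fx=3.4,fy=3.4,interpolation=cv2.INTER_CUBIC);cv2.imwrite("pics/crop1.png",sub)
sub=cv2.resize(s["img"][170:360,170:350],None,fx=3.1,fy=3.1,interpolation=cv2.INTER_CUBIC);cv2.imwrite("pics/crop2.png",sub)
# olive base
m=cv2.inRange(hsv,(20,40,60),(40,140,200));m[:170]=0
m=cv2.morphologyEx(m,cv2.MORPH_OPEN,np.ones((3,3)))
cn=max(cv2.findContours(cv2.morphologyEx(m,cv2.MORPH_CLOSE,np.ones((25,25))),0,2)[0],key=cv2.contourArea)
und=np.array([onz(c,*p[0],12)[:2] for p in cv2.convexHull(cn)],np.float32)
r=cv2.minAreaRect(und);print("base rect",r,cv2.boxPoints(r))
for p in[(350,210),(351,208),(320,218),(321,216)]: print(p,depthpt(c,*p),im[p[1],p[0]])
# handle blob (dark) 
d=cv2.inRange(hsv,(0,0,0),(180,255,45));n,l,st,ce=cv2.connectedComponentsWithStats(d)
for i in range(1,n):
    if st[i,4]>15 and 140<ce[i,0]<370 and 180<ce[i,1]<300: print("dark",ce[i],st[i],onz(c,*ce[i],152.5))
rd=cv2.inRange(hsv,(170,120,80),(180,255,255))|cv2.inRange(hsv,(0,150,80),(5,255,255));rd[:265]=0;rd[300:]=0;rd[:,:200]=0;rd[:,260:]=0
v,u=np.nonzero(rd);print("red",len(u),u.mean(),v.mean(),onz(c,u.mean(),v.mean(),87),depthpt(c,u.mean(),v.mean()))
E
```

```text
base rect ((586.50830078125, 10.923187255859375), (162.84059143066406, 342.2706298828125), 9.92953872680664) [[ 476.79755  165.45512]
 [ 535.8177  -171.68849]
 [ 696.21906 -143.60875]
 [ 637.1989   193.53487]]
(350, 210) [ 605.1326272  -139.12058623  150.17524297] [41 40 44]
(351, 208) [ 607.77773129 -140.35440813  151.60617961] [37 39 39]
(320, 218) [ 601.43623067 -100.33302458  101.51875936] [149 157 157]
(321, 216) [ 603.94592119 -101.56042603  105.01291566] [155 159 161]
dark [349.33548387 210.97419355] [343 203  14  17 155] [ 603.23193338 -137.79631966  152.5       ]
dark [154.75   225.9375] [153 223   5   6  16] [575.52972832 138.72154488 152.5       ]
dark [156.11111111 236.57142857] [152 230  11  14  63] [560.32185403 135.52934862 152.5       ]
dark [187.83333333 240.41666667] [186 236   4  10  24] [556.06993122  89.39154983 152.5       ]
dark [158.73076923 262.72307692] [154 251  12  23 130] [523.47207559 128.98660565 152.5       ]
red 29 231.93103448275863 279.37931034482756 [505.26979697  32.9614804   87.        ] [505.35272615  33.36328717  83.85518875]
```

View pics/crop1.png

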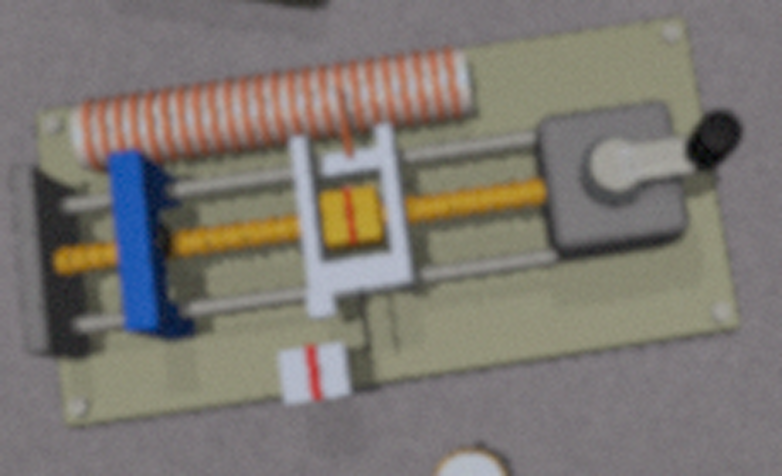

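View pics/crop2.png

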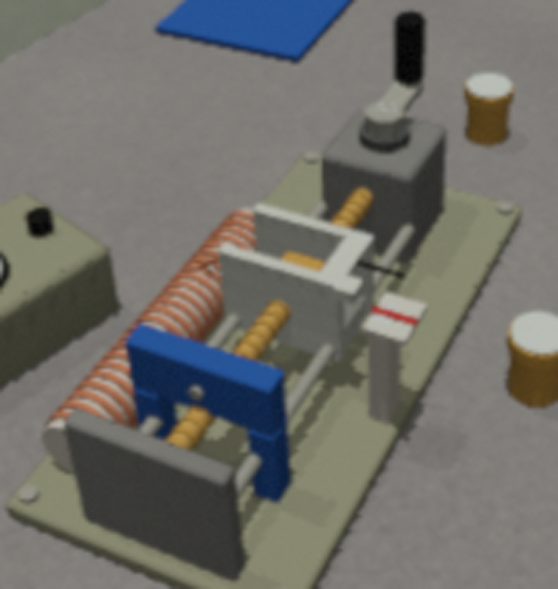

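Crop1: the pointer tip is near full-image (246.5,270), on the crank side of the marker band at (232,279). The crank hub cap is at (321,218), and the stop's buffer side is near x≈188. Crop2: the handle top is at about (302.3,176.5) in the side view. I'll locate the crank axis from both views.

```bash
python3 - <<'E'
from h import *
c=camera("top");s=camera("side")
a=np.radians(9.93);X=np.array([np.cos(a),np.sin(a)]);Y=np.array([-np.sin(a),np.cos(a)])
def dark(c,box):
    g=c["img"].max(2)<75;m=np.zeros_like(g);m[box[1]:box[3],box[0]:box[2]]=g[box[1]:box[3],box[0]:box[2]]
    v,u=np.nonzero(m);return u,v
for n,cc,b in(("top",c,(338,198,364,226)),("side",s,(292,168,312,200))):
    u,v=dark(cc,b);print(n,u.min(),u.max(),v.min(),v.max(),len(u))
    P=np.array([depthpt(cc,i,j) for i,j in zip(u,v)])
    t=P[(P[:,2]>149)&(P[:,2]<156)];print(" depth top",len(t),t.mean(0),np.median(P,0))
    print(" centroid->mid 129.5",onz(cc,u.mean(),v.mean(),129.5), "top of pts z",np.percentile(P[:,2],[5,50,95]))
def tri(p,q):
    A=[];b=[]
    for cc,px in((c,p),(s,q)):
        d=ray(cc,*px);d/=np.linalg.norm(d);M=np.eye(3)-np.outer(d,d);A.append(M);b.append(M@np.array(cc["xyz"]))
    return np.linalg.lstsq(np.vstack(A),np.hstack(b),rcond=None)[0]
ax=onz(c,320.9,217.9,105);print("axis top",ax,"handle",ax[:2]-40*Y, "axis side",onz(s,170+388/3.1,170+112/3.1,108))
o=ax[:2]
f=lambda p:((p[:2]-o)@X,(p[:2]-o)@Y)
print("band",f(onz(c,231.9,279.4,87.5)),"tip",f(onz(c,140+364/3.4,170+350/3.4,90)),"nut line",f(onz(c,140+350/3.4,170+214/3.4,83)))
print("slide +y edge",f(onz(c,140+298/3.4,170+140/3.4,91)),f(onz(c,140+312/3.4,170+315/3.4,91)),"stop face top",f(onz(c,140+145/3.4,170+155/3.4,96)))
E
```

```text
top 339 357 203 223 205
 depth top 110 [ 607.83674986 -140.86921724  150.7488876 ] [ 604.83029186 -139.1578611   149.34616495]
 centroid->mid 129.5 [ 607.53782223 -141.29666011  129.5       ] top of pts z [109.51848507 149.34616495 152.08527472]
side 297 306 174 197 221
 depth top 42 [ 607.51313969 -139.85571101  151.47907127] [ 604.61835548 -135.61029169  133.31008145]
 centroid->mid 129.5 [ 609.08465361 -142.22464573  129.5       ] top of pts z [110.86856939 133.31008145 152.23529844]
axis top [ 600.99183318 -101.42322329  105.        ] handle [ 607.88962832 -140.82399006] axis side [595.89688993 -99.17270501 108.        ]
band (np.float64(-71.1624519665161), np.float64(148.8691591527626)) tip (np.float64(-64.93778502904449), np.float64(124.21520674442671)) nut line (np.float64(-1.5858796603277623), np.float64(122.72427815850858))
slide +y edge (np.float64(34.99807411528321), np.float64(141.36700880645023)) (np.float64(-45.95007252780204), np.float64(145.29879249937264)) stop face top (np.float64(37.667476715111384), np.float64(211.85501104700944))
```

>>> step_arm:
  rows:
    - [[-33,37,0],[0,0,0.14],100]
    - [[-66,74,0],[0,0,0.28],100]
    - [[-99,111,0],[0,0,0.42],100]
    - [[-132,148,0],[0,0,0.56],100]
    - [[-165,185,0],[0,0,0.7],100]

```text
t: 0.8
eef_pos: [352.7, 379.6, 214.8]
tcp_rot: [-0.0, 0.971, 0.24, 0.0]
ft_force: [0.8, -0.7, -0.4]
opening: 1.001
```

>>> step_arm:
  rows:
    - [[-2,49,0],[0,0,0.11],100]
    - [[-3,98,0],[0,0,0.22],100]
    - [[-5,147,0],[0,0,0.317],100]
    - [[-7,196,0],[0,0,0.317],100]
    - [[-8,245,0],[0,0,0.317],100]

```text
t: 1.3
eef_pos: [460.8, 159.8, 215.0]
tcp_rot: [-0.0, 0.996, 0.087, 0.0]
ft_force: [0.6, -0.1, -0.6]
opening: 0.999
```

>>> step_arm:
  rows:
    - [[13,45,0],[0,0,0],100]
    - [[26,90,0],[0,0,0],100]
    - [[39,135,0],[0,0,0],100]
    - [[52,180,0],[0,0,0],100]
    - [[65,225,0],[0,0,0],100]

```text
t: 1.8
eef_pos: [563.6, -50.5, 214.8]
tcp_rot: [-0.0, 0.996, 0.087, 0.0]
ft_force: [0.7, 1.0, -0.4]
opening: 1.0
```

>>> step_arm:
  rows:
    - [[14,49,0],[0,0,0],100]
    - [[28.5,98.4,0],[0,0,0],100]
    - [[28.5,98.4,20],[0,0,0],100]
    - [[28.5,98.4,40],[0,0,0],100]
    - [[28.5,98.4,40],[0,0,0],100]

```text
t: 2.3
eef_pos: [606.2, -140.8, 171.8]
tcp_rot: [-0.001, 0.996, 0.086, -0.003]
ft_force: [0.5, 0.7, -0.5]
opening: 1.002
```

>>> step_arm:
  rows:
    - [[0,0,0],[0,0,0],100]
    - [[0,0,0],[0,0,0],100]

```text
t: 2.5
eef_pos: [608.7, -140.7, 175.8]
tcp_rot: [0.0, 0.996, 0.087, 0.001]
ft_force: [0.2, -0.0, 0.1]
opening: 1.0
```

```bash
python3 - <<'E'
from h import *
s=camera("side");t=camera("top");print(arm.sense()["eef_pos"],arm.sense()["tcp_rot"])
a=cv2.resize(s["img"][100:300,200:400],None,fx=2,fy=2);b=cv2.resize(t["img"][120:320,190:390],None,fx=2,fy=2)
cv2.imwrite("pics/p5.png",np.hstack([a,b]))
E
```

```text
[ 608.6820224  -140.66699492  175.85765281] [9.08921875e-05 9.96235794e-01 8.66787305e-02 1.01599472e-03]
```

View pics/p5.png

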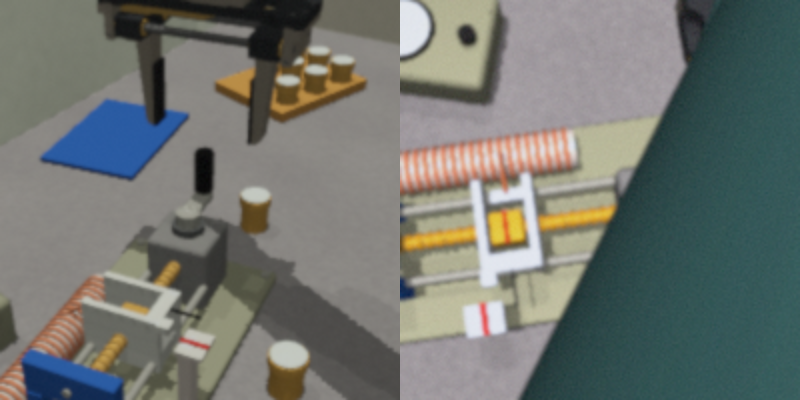

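The open fingers straddle the handle, and the top camera still sees the slide and marker with the arm in place. I'll descend and pinch.

>>> step_arm:
  rows:
    - [[0,0,20],[0,0,0],100]
    - [[0,0,40],[0,0,0],80]
    - [[0,0,60],[0,0,0],60]
    - [[0,0,61],[0,0,0],40]
    - [[0,0,61],[0,0,0],30]

```text
t: 3.1
eef_pos: [608.3, -140.9, 114.3]
tcp_rot: [0.0, 0.996, 0.087, 0.0]
ft_force: [0.8, -0.4, 1.0]
opening: 0.678
```

>>> step_arm:
  rows:
    - [[0,0,0],[0,0,0],18]
    - [[0,0,0],[0,0,0],8]
    - [[0,0,0],[0,0,0],5]
    - [[0,0,0],[0,0,0],5]
    - [[0,0,0],[0,0,0],5]

```text
t: 3.6
eef_pos: [608.2, -141.0, 113.9]
tcp_rot: [0.0, 0.996, 0.086, 0.0]
ft_force: [-0.1, 0.3, 0.1]
opening: 0.24
```

>>> step_arm:
  rows:
    - [[0,0,0],[0,0,0],5]
    - [[0,0,0],[0,0,0],5]

```text
t: 3.8
eef_pos: [608.3, -141.0, 113.8]
tcp_rot: [0.0, 0.996, 0.086, 0.0]
ft_force: [0.7, 0.5, 1.4]
opening: 0.209
```

>>> step_arm:
  rows:
    - [[-6.9,-0.6,0],[0,0,0],5]
    - [[-13.7,-2.4,0],[0,0,0],5]
    - [[-20,-5.4,0],[0,0,0],5]
    - [[-20,-5.4,0],[0,0,0],5]

```text
t: 4.2
eef_pos: [586.8, -138.0, 113.8]
tcp_rot: [-0.001, 0.996, 0.087, 0.0]
ft_force: [2.8, 2.4, 0.0]
opening: 0.221
```

>>> step_arm:
  rows:
    - [[-8.3,-6.4,0],[0,0,0],5]
    - [[-14.6,-14.6,0],[0,0,0],5]
    - [[-18.6,-24.3,0],[0,0,0],5]
    - [[-20,-34.6,0],[0,0,0],5]
    - [[-20,-34.6,0],[0,0,0],5]

```text
t: 4.7
eef_pos: [563.4, -107.7, 113.9]
tcp_rot: [0.001, 0.996, 0.087, 0.002]
ft_force: [7.3, 1.1, -5.1]
opening: 0.216
```

```bash
cat > m.py <<'E'
from h import *
a=np.radians(9.93);X=np.array([np.cos(a),np.sin(a)]);Y=np.array([-np.sin(a),np.cos(a)]);O=np.array([601.,-101.4])
def meas(tag):
    t=camera("top");im=t["img"];sm=[]
    q=arm.sense();e=(q["eef_pos"][:2]-O);f=q["ft_force"][:2]
    r=np.array([e@X,e@Y]);F=np.array([f@X,f@Y]);u=r/np.linalg.norm(r);tn=np.array([u[1],-u[0]])
    print("t",q["t"],"r",np.linalg.norm(r).round(1),"theta",np.degrees(np.arctan2(-r[0],-r[1])).round(1),"Ftan",(F@tn).round(2),"Frad",(F@u).round(2))
    hsv=cv2.cvtColor(im,cv2.COLOR_BGR2HSV)
    red=(cv2.inRange(hsv,(165,110,70),(180,255,255))|cv2.inRange(hsv,(0,140,70),(6,255,255)))>0
    # red pixels near marker band (z 87.5, unit y 140..160, x -85..-57) and nut line (z 83)
    def pick(z,xr,yr):
        P=[]
        for v,u in zip(*np.nonzero(red)):
            if 200<v<300 and 150<u<290:
                p=onz(t,u,v,z)[:2]-O;x,y=p@X,p@Y
                if xr[0]<x<xr[1] and yr[0]<y<yr[1]:P.append((x,y))
        P=np.array(P);return (len(P),P.mean(0).round(1)) if len(P) else None
    print("band",pick(87.5,(-90,-57),(135,162)),"nut",pick(83,(-14,14),(60,200)))
    # slide: white top strips along unit y at x=+30 and -30, z 91 ; pointer profile at x=-55
    def prof(x,z,y0,y1):
        ys=np.arange(y0,y1,.5);g=[]
        for y in ys:
            vals=[]
            for dx in(-3,-1.5,0,1.5,3):
                p=O+(x+dx)*X+y*Y;uu,vv=proj(t,[*p,z]);vals.append(cv2.getRectSubPix(im,(1,1),(float(uu),float(vv))).astype(float).mean())
            g.append(np.mean(vals))
        return ys,np.array(g)
    ys,g=prof(-22,91,80,210)   # cross strips: window ends, outer edges
    m=g>155;ed=ys[1:][m[1:]!=m[:-1]];print("slide edges x-22",ed)
    ys,g=prof(-56,90,85,200);k=g.argmin();b=np.median(g);w=np.clip(b-10-g,0,None)*(abs(ys-ys[k])<4);print("pointer dark y",(w@ys/w.sum()).round(1) if w.sum() else None,g[k].round(),b)
    cv2.imwrite(f"pics/{tag}.png",cv2.resize(im[190:300,150:300],None,fx=4,fy=4,interpolation=cv2.INTER_CUBIC))
E
python3 -c "from m import *;meas('m1')"
```

```text
t 4.75 r 38.2 theta 90.2 Ftan 0.25 Frad -8.51
band (33, array([-71. , 148.8])) nut None
slide edges x-22 [ 82.5  97.  109.  189.5]
pointer dark y 97.5 51.0 165.8
```

View pics/m1.png

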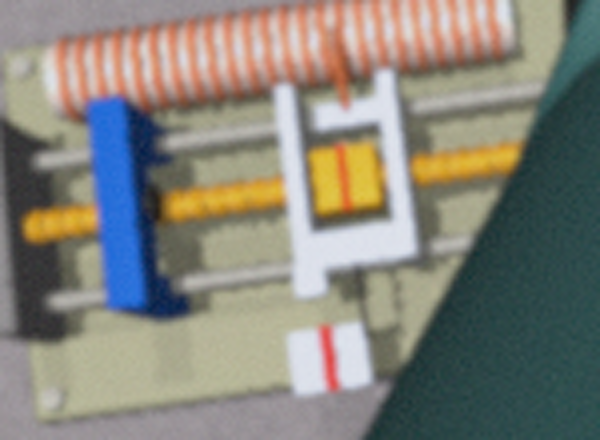

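>>> step_arm:
  rows:
    - [[3.9,-10.4,0],[0,0,0],5]
    - [[7.9,-20,0],[0,0,0],5]
    - [[14.2,-28.3,0],[0,0,0],5]
    - [[22.5,-34.6,0],[0,0,0],5]
    - [[32.1,-38.6,0],[0,0,0],5]

```text
t: 5.25
eef_pos: [586.4, -64.7, 113.7]
tcp_rot: [0.0, 0.996, 0.086, -0.001]
ft_force: [-1.6, -4.2, 3.9]
opening: 0.214
```

```bash
python3 - <<'E'
from m import *
meas('m2')
t=camera("top")
f=lambda u,v,z:[float(((onz(t,u,v,z)[:2]-O)@A).round(1)) for A in(X,Y)]
for u,v in((187.5,241),(190,241)):print("buf",f(u,v,70),depthpt(t,u,v))
E
```

```text
t 5.3 r 39.5 theta 171.3 Ftan -0.84 Frad -2.66
band None nut None
slide edges x-22 []
pointer dark y None 77.0 79.96666666666667
buf [0.8, 214.2] [506.80779112 -10.63320225 568.89005611]
buf [0.2, 210.2] [506.48219754 -12.32655433 571.90765981]
```

>>> step_arm:
  rows:
    - [[10.4,-1.4,0],[0,0,0],5]
    - [[24,1.1,0],[0,0,0],5]
    - [[36.1,8,0],[0,0,0],5]
    - [[45,18.6,0],[0,0,0],5]
    - [[49.7,31.7,0],[0,0,0],5]

```text
t: 5.85
eef_pos: [640.1, -85.7, 113.6]
tcp_rot: [-0.002, 0.996, 0.087, -0.002]
ft_force: [-7.0, 1.7, 10.1]
opening: 0.206
```

```bash
sed -i 's/O=np.array.*/O=np.array([601.,-101.4])+2.5*X/' m.py; python3 - <<'E'
from m import *
meas('m3');s=camera("side");cv2.imwrite("pics/s3.png",np.hstack([cv2.resize(s["img"][220:340,180:340],None,fx=2.5,fy=2.5),cv2.resize(camera("top")["img"][190:310,150:310],None,fx=2.5,fy=2.5)]))
E
```

```text
t 5.9 r 39.6 theta -98.2 Ftan 0.51 Frad -0.27
band None nut None
slide edges x-22 []
pointer dark y None 86.0 88.1
```

View pics/s3.png

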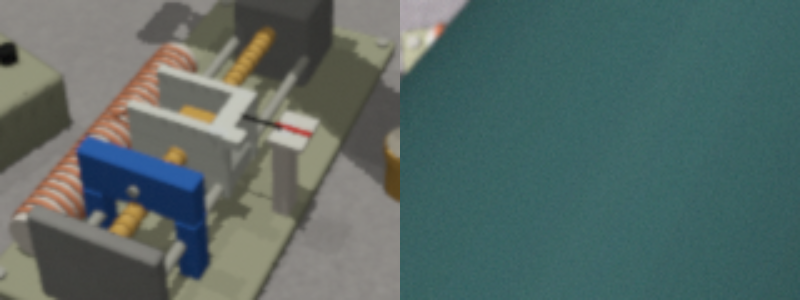

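The side view at θ=260° shows the black pointer about over the red band, at (270,120) and (295,130) in the crop. The top view is blocked by the arm. I'll continue outward and watch the force.

>>> step_arm:
  rows:
    - [[0,13.9,0],[0,0,0],5]
    - [[-4.8,27,0],[0,0,0],5]
    - [[-13.7,37.6,0],[0,0,0],5]
    - [[-25.7,44.5,0],[0,0,0],5]
    - [[-39.4,47,0],[0,0,0],5]

```text
t: 6.5
eef_pos: [611.0, -140.6, 113.8]
tcp_rot: [-0.0, 0.996, 0.086, 0.001]
ft_force: [2.8, 3.2, 4.2]
opening: 0.21
```

>>> step_arm:
  rows:
    - [[-13.7,-2.4,0],[0,0,0],5]
    - [[-25.7,-9.4,0],[0,0,0],5]
    - [[-34.6,-20,0],[0,0,0],5]
    - [[-39.4,-33.1,0],[0,0,0],5]
    - [[-39.4,-33.1,0],[0,0,0],5]

```text
t: 7.0
eef_pos: [564.9, -113.4, 113.8]
tcp_rot: [-0.001, 0.996, 0.087, -0.0]
ft_force: [0.3, 0.3, 3.0]
opening: 0.211
```

```bash
python3 - <<'E'
from m import *
meas('m4');s=camera("side");cv2.imwrite("pics/s4.png",np.hstack([cv2.resize(s["img"][220:340,180:340],None,fx=2.5,fy=2.5),cv2.resize(camera("top")["img"][190:310,150:310],None,fx=2.5,fy=2.5)]))
E
```

```text
t 7.05 r 40.5 theta 81.5 Ftan 0.44 Frad 0.8
band (32, array([-72.9, 148.8])) nut None
slide edges x-22 [ 82.5  89.5  98.5 109.  113.  135.5 153.  162.  192.5 201. ]
pointer dark y 86.5 59.0 170.7
```

View pics/s4.png

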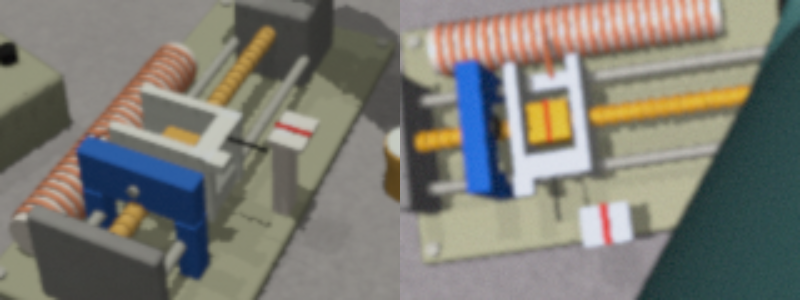

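Now the slide has passed the mark in both views. Slide +y edge is at about px 196 in the top view and the stop face at about px 187. The remaining gap to the stop, less the buffer, needs slow steps, so I'll quantify it.

```bash
python3 - <<'E'
from m import *
t=camera("top");f=lambda u,v,z:[float(((onz(t,u,v,z)[:2]-O)@A).round(1)) for A in(X,Y)]
g=lambda a,b:(150+(a-400)/2.5,190+b/2.5)
print("slide +y edge",f(*g(515,185),91),f(*g(507,75),91),"-y edge",f(*g(590,165),91),"nut",f(*g(547,120),83))
print("stop face",f(*g(494,190),96),f(*g(483,70),96),"tip",f(*g(557,205),90),"band",f(*g(606,222),87.5))
E
```

```text
slide +y edge [-42.5, 200.5] [26.8, 197.7] -y edge [-37.0, 152.8] nut [-4.0, 177.2]
stop face [-44.1, 212.7] [31.2, 211.4] tip [-58.3, 176.3] band [-72.9, 148.0]
```

>>> step_arm:
  rows:
    - [[-0.3,-2.1,0],[0,0,0],5]
    - [[-0.5,-4.2,0],[0,0,0],5]
    - [[-0.5,-4.2,0],[0,0,0],5]

```text
t: 7.5
eef_pos: [564.4, -111.8, 113.7]
tcp_rot: [0.001, 0.996, 0.086, -0.0]
ft_force: [-0.1, -2.8, 5.4]
opening: 0.213
```

>>> step_arm:
  rows:
    - [[-0.1,-2.8,0],[0,0,0],5]
    - [[-0.1,-2.8,0],[0,0,0],5]
    - [[-0.1,-2.8,0],[0,0,0],5]

```text
t: 7.8
eef_pos: [563.7, -108.7, 113.7]
tcp_rot: [0.0, 0.996, 0.086, -0.0]
ft_force: [-1.0, -2.6, 6.4]
opening: 0.21
```

>>> step_arm:
  rows:
    - [[0.1,-2.8,0],[0,0,0],5]
    - [[0.1,-2.8,0],[0,0,0],5]
    - [[0.1,-2.8,0],[0,0,0],5]

```text
t: 8.1
eef_pos: [563.3, -105.7, 113.7]
tcp_rot: [0.0, 0.996, 0.086, -0.0]
ft_force: [-1.2, -2.0, 6.1]
opening: 0.215
```

>>> step_arm:
  rows:
    - [[0.3,-2.8,0],[0,0,0],5]
    - [[0.3,-2.8,0],[0,0,0],5]
    - [[0.3,-2.8,0],[0,0,0],5]

```text
t: 8.4
eef_pos: [563.1, -102.9, 113.7]
tcp_rot: [0.0, 0.996, 0.086, -0.0]
ft_force: [-1.4, -3.4, 6.7]
opening: 0.208
```

>>> step_arm:
  rows:
    - [[0.5,-2.8,0],[0,0,0],5]
    - [[0.5,-2.8,0],[0,0,0],5]
    - [[0.5,-2.8,0],[0,0,0],5]

```text
t: 8.7
eef_pos: [563.1, -100.0, 113.7]
tcp_rot: [0.0, 0.996, 0.086, -0.0]
ft_force: [-1.3, -2.6, 5.7]
opening: 0.212
```

>>> step_arm:
  rows:
    - [[0.7,-2.7,0],[0,0,0],5]
    - [[0.7,-2.7,0],[0,0,0],5]
    - [[0.7,-2.7,0],[0,0,0],5]

```text
t: 9.0
eef_pos: [563.2, -97.2, 113.7]
tcp_rot: [0.0, 0.996, 0.086, -0.001]
ft_force: [-1.0, -2.5, 6.2]
opening: 0.207
```

>>> step_arm:
  rows:
    - [[0.9,-2.7,0],[0,0,0],5]
    - [[0.9,-2.7,0],[0,0,0],5]
    - [[0.9,-2.7,0],[0,0,0],5]

```text
t: 9.3
eef_pos: [563.6, -94.3, 113.7]
tcp_rot: [-0.0, 0.996, 0.086, -0.001]
ft_force: [-2.1, -2.0, 5.9]
opening: 0.21
```

>>> step_arm:
  rows:
    - [[1.1,-2.6,0],[0,0,0],5]
    - [[1.1,-2.6,0],[0,0,0],5]
    - [[1.1,-2.6,0],[0,0,0],5]

```text
t: 9.6
eef_pos: [564.2, -91.5, 113.7]
tcp_rot: [-0.0, 0.996, 0.086, -0.001]
ft_force: [-1.8, -2.9, 7.2]
opening: 0.21
```

>>> step_arm:
  rows:
    - [[1.2,-2.5,0],[0,0,0],5]
    - [[1.2,-2.5,0],[0,0,0],5]
    - [[1.2,-2.5,0],[0,0,0],5]

```text
t: 9.9
eef_pos: [565.0, -88.8, 113.7]
tcp_rot: [-0.0, 0.996, 0.086, -0.001]
ft_force: [-1.8, -2.9, 6.3]
opening: 0.216
```

>>> step_arm:
  rows:
    - [[1.4,-2.4,0],[0,0,0],5]
    - [[1.4,-2.4,0],[0,0,0],5]
    - [[1.4,-2.4,0],[0,0,0],5]

```text
t: 10.2
eef_pos: [565.9, -86.2, 113.7]
tcp_rot: [-0.0, 0.996, 0.086, -0.001]
ft_force: [-1.4, -2.0, 6.9]
opening: 0.215
```

>>> step_arm:
  rows:
    - [[1.5,-2.3,0],[0,0,0],5]
    - [[1.5,-2.3,0],[0,0,0],5]
    - [[1.5,-2.3,0],[0,0,0],5]

```text
t: 10.5
eef_pos: [567.0, -83.7, 113.7]
tcp_rot: [-0.0, 0.996, 0.086, -0.001]
ft_force: [-1.1, -2.8, 7.5]
opening: 0.213
```

>>> step_arm:
  rows:
    - [[1.7,-2.2,0],[0,0,0],5]
    - [[1.7,-2.2,0],[0,0,0],5]
    - [[1.7,-2.2,0],[0,0,0],5]

```text
t: 10.8
eef_pos: [568.4, -81.2, 113.7]
tcp_rot: [-0.0, 0.996, 0.086, -0.001]
ft_force: [-1.8, -2.2, 7.5]
opening: 0.214
```

>>> step_arm:
  rows:
    - [[1.9,-2.1,0],[0,0,0],5]
    - [[1.9,-2.1,0],[0,0,0],5]
    - [[1.9,-2.1,0],[0,0,0],5]

```text
t: 11.1
eef_pos: [569.9, -78.8, 113.7]
tcp_rot: [-0.0, 0.996, 0.086, -0.001]
ft_force: [-0.1, -1.7, 7.5]
opening: 0.218
```

>>> step_arm:
  rows:
    - [[2.0,-1.9,0],[0,0,0],5]
    - [[2.0,-1.9,0],[0,0,0],5]
    - [[2.0,-1.9,0],[0,0,0],5]

```text
t: 11.4
eef_pos: [571.4, -76.6, 113.7]
tcp_rot: [-0.0, 0.996, 0.086, -0.001]
ft_force: [-1.6, -1.6, 7.2]
opening: 0.21
```

>>> step_arm:
  rows:
    - [[2.1,-1.8,0],[0,0,0],5]
    - [[2.1,-1.8,0],[0,0,0],5]
    - [[2.1,-1.8,0],[0,0,0],5]

```text
t: 11.7
eef_pos: [573.2, -74.5, 113.7]
tcp_rot: [-0.0, 0.996, 0.086, -0.001]
ft_force: [-1.0, -2.6, 7.3]
opening: 0.21
```

>>> step_arm:
  rows:
    - [[2.2,-1.7,0],[0,0,0],5]
    - [[2.2,-1.7,0],[0,0,0],5]
    - [[2.2,-1.7,0],[0,0,0],5]

```text
t: 12.0
eef_pos: [575.1, -72.5, 113.7]
tcp_rot: [-0.0, 0.996, 0.086, -0.001]
ft_force: [-1.0, -2.6, 6.4]
opening: 0.205
```

```bash
python3 - <<'E'
from m import *
meas('m5');s=camera("side");cv2.imwrite("pics/s5.png",cv2.resize(s["img"][230:340,190:310],None,fx=5,fy=5,interpolation=cv2.INTER_CUBIC))
E
```

```text
t 12.05 r 40.2 theta 145.1 Ftan -2.23 Frad -1.45
band None nut (2, array([  4.2, 183.9]))
slide edges x-22 [206. 208.]
pointer dark y None 68.0 75.13333333333333
```

View pics/s5.png

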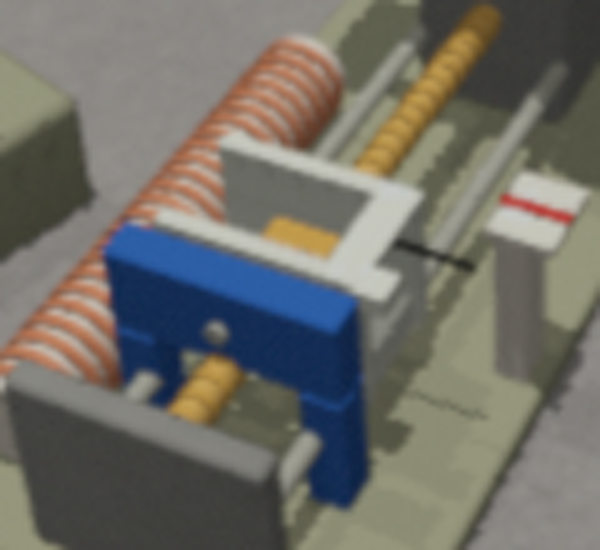

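The side view shows a small gap still left between the slide and the blue stop (near (360,310) in the crop). I'll continue gently.

>>> step_arm:
  rows:
    - [[2.4,-1.5,0],[0,0,0],5]
    - [[2.4,-1.5,0],[0,0,0],5]
    - [[2.4,-1.5,0],[0,0,0],5]

```text
t: 12.4
eef_pos: [577.2, -70.6, 113.7]
tcp_rot: [-0.0, 0.996, 0.086, -0.001]
ft_force: [-1.2, -2.5, 6.0]
opening: 0.211
```

>>> step_arm:
  rows:
    - [[2.5,-1.3,0],[0,0,0],5]
    - [[2.5,-1.3,0],[0,0,0],5]
    - [[2.5,-1.3,0],[0,0,0],5]

```text
t: 12.7
eef_pos: [579.4, -68.9, 113.7]
tcp_rot: [-0.0, 0.996, 0.086, -0.001]
ft_force: [-0.5, -2.6, 6.1]
opening: 0.208
```

>>> step_arm:
  rows:
    - [[2.6,-1.1,0],[0,0,0],5]
    - [[2.6,-1.1,0],[0,0,0],5]
    - [[2.6,-1.1,0],[0,0,0],5]

```text
t: 13.0
eef_pos: [581.7, -67.3, 113.7]
tcp_rot: [-0.0, 0.996, 0.086, -0.001]
ft_force: [-2.1, -2.0, 7.8]
opening: 0.208
```

>>> step_arm:
  rows:
    - [[2.6,-1.0,0],[0,0,0],5]
    - [[2.6,-1.0,0],[0,0,0],5]
    - [[2.6,-1.0,0],[0,0,0],5]

```text
t: 13.3
eef_pos: [583.5, -66.3, 113.7]
tcp_rot: [-0.0, 0.996, 0.086, -0.001]
ft_force: [-3.0, -3.2, 9.4]
opening: 0.214
```

>>> step_arm:
  rows:
    - [[2.0,-0.6,0],[0,0,0],5]
    - [[2.0,-0.6,0],[0,0,0],5]
    - [[2.0,-0.6,0],[0,0,0],5]

```text
t: 13.6
eef_pos: [584.7, -65.6, 113.6]
tcp_rot: [-0.0, 0.996, 0.086, -0.002]
ft_force: [-4.3, -2.8, 9.3]
opening: 0.208
```

```bash
python3 -c "
from m import *
for i in range(4):
  q=arm.sense();e=q['eef_pos'][:2]-O;f=q['ft_force'][:2]
  r=np.array([e@X,e@Y]);u=r/np.linalg.norm(r);F=np.array([f@X,f@Y]);print(q['t'],np.degrees(np.arctan2(-r[0],-r[1])),F@np.array([u[1],-u[0]]),F@u);camera('side')"
```

```text
13.6 161.9662842221575 -5.116647110507756 -0.501712306517916
13.65 161.97493421178848 -6.177488984692212 -0.23968680829039576
13.7 161.97386574784184 -5.190375848237306 -1.37296647345052
13.75 161.9945268065941 -6.221165515799091 -0.6647958583933984
```

>>> step_arm:
  rows:
    - [[2.0,-0.5,0],[0,0,0],5]
    - [[2.0,-0.5,0],[0,0,0],5]
    - [[2.0,-0.5,0],[0,0,0],5]

```text
t: 14.1
eef_pos: [586.0, -65.0, 113.6]
tcp_rot: [-0.0, 0.996, 0.086, -0.003]
ft_force: [-6.9, -3.4, 12.1]
opening: 0.21
```

```bash
python3 -c "
from m import *
for i in range(4):
  q=arm.sense();e=q['eef_pos'][:2]-O;f=q['ft_force'][:2]
  r=np.array([e@X,e@Y]);u=r/np.linalg.norm(r);F=np.array([f@X,f@Y]);print(q['t'],np.degrees(np.arctan2(-r[0],-r[1])),F@np.array([u[1],-u[0]]),F@u);camera('side')"
```

```text
14.1 164.03930371946774 -7.658372931850741 -0.06485850571543961
14.15 164.00644771907253 -8.070836942923162 0.4240804954615701
14.2 164.01027492268742 -7.056575672786097 -1.0238952249029452
14.25 164.05892019779446 -7.10567059716884 -0.18961292054794374
```

Ftan is about 7.5 N against a drive baseline of about 2.6 N, which puts roughly 29 N on the buffer; the turn since first contact gives about 32 N. The touch is done, so now I'll crank back.

>>> step_arm:
  rows:
    - [[-12.9,5.2,0],[0,0,0],5]
    - [[-23.2,14.5,0],[0,0,0],5]
    - [[-29.7,26.8,0],[0,0,0],5]
    - [[-31.7,40.5,0],[0,0,0],5]
    - [[-28.8,54.1,0],[0,0,0],5]

```text
t: 14.8
eef_pos: [567.9, -120.7, 113.7]
tcp_rot: [-0.002, 0.996, 0.087, -0.002]
ft_force: [-1.6, 4.8, 7.7]
opening: 0.209
```

>>> step_arm:
  rows:
    - [[7.4,11.8,0],[0,0,0],5]
    - [[18.3,20.3,0],[0,0,0],5]
    - [[31.5,24.6,0],[0,0,0],5]
    - [[45.4,24.1,0],[0,0,0],5]
    - [[58.3,18.9,0],[0,0,0],5]

```text
t: 15.3
eef_pos: [628.9, -132.0, 113.6]
tcp_rot: [-0.0, 0.996, 0.085, -0.002]
ft_force: [-5.1, -0.7, 9.9]
opening: 0.211
```

>>> step_arm:
  rows:
    - [[10.3,-9.3,0],[0,0,0],5]
    - [[16.8,-21.6,0],[0,0,0],5]
    - [[18.8,-35.3,0],[0,0,0],5]
    - [[15.9,-48.9,0],[0,0,0],5]
    - [[12.7,-55.1,0],[0,0,0],5]

```text
t: 15.8
eef_pos: [633.1, -74.7, 113.8]
tcp_rot: [0.001, 0.996, 0.086, -0.0]
ft_force: [2.1, -4.7, 4.4]
opening: 0.209
```

```bash
cat > sm.py <<'E'
from m import *
def side(tag):
    q=arm.sense();e=q['eef_pos'][:2]-O;print("t",q["t"],"theta",np.degrees(np.arctan2(-(e@X),-(e@Y)))%360, np.hypot(*e))
    I=[];
    for i in range(4): s=camera("side");I.append(s["img"].astype(float))
    im=np.mean(I,0);g=im.max(2);red=im[:,:,2]-im[:,:,:2].max(2)
    def prof(w,x,z,y0=125,y1=200):
        ys=np.arange(y0,y1,.25);o=[]
        for y in ys:
            u,v=proj(s,[*(O+x*X+y*Y),z]);o.append(cv2.getRectSubPix(w.astype(np.float32),(1,1),(float(u),float(v)))[0,0])
        return ys,np.array(o)
    for x in(-66,-70,-75,-80):
        ys,p=prof(red,x-2.5,87);w=np.clip(p-50,0,None);print("band",x,(w@ys/max(w.sum(),1e-9)).round(2),p.max().round())
    for x in(-48,-52,-56,-60,-64):
        ys,p=prof(g,x-2.5,90);k=p.argmin();sel=abs(ys-ys[k])<3;w=np.clip(p[sel].mean()-p,0,None)*sel;print("ptr",x,(w@ys/w.sum()).round(2),p.min().round(),np.median(p))
    cv2.imwrite(f"pics/{tag}.png",cv2.resize(im[240:320,250:330].astype(np.uint8),None,fx=6,fy=6,interpolation=cv2.INTER_CUBIC))
E
python3 -c "from sm import *;side('b1')"
```

```text
t 15.8 theta 238.37122979377108 39.55877593008539
band -66 148.19 91.0
band -70 148.31 107.0
band -75 148.44 108.0
band -80 148.47 112.0
ptr -48 156.04 68.0 114.488
ptr -52 155.15 70.0 116.66365
ptr -56 155.19 60.0 106.25365
ptr -60 155.54 80.0 105.738754
ptr -64 129.49 85.0 108.393814
```

View pics/b1.png

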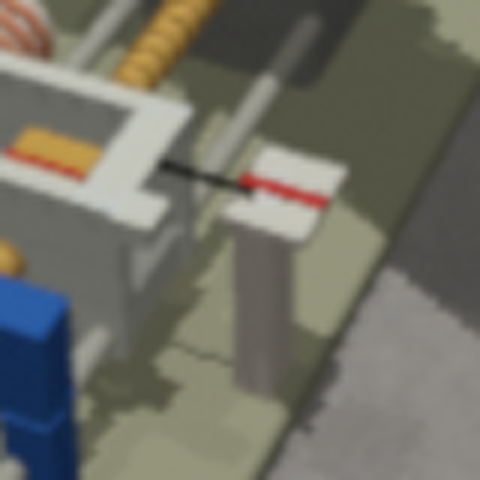

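In the side view the pointer tip at (250,187) is still on the buffer side of the band at (245–325, 180–200). Numerically it is about 7 mm out, with about 1 mm uncertainty from parallax. I'll go back a further 5 mm.

>>> step_arm:
  rows:
    - [[-4.2,-5.6,0],[0,0,0],5]
    - [[-9.3,-10.3,0],[0,0,0],5]
    - [[-15.1,-14.1,0],[0,0,0],5]
    - [[-21.6,-16.8,0],[0,0,0],5]
    - [[-21.6,-16.8,0],[0,0,0],5]

```text
t: 16.5
eef_pos: [607.8, -61.4, 113.8]
tcp_rot: [-0.0, 0.996, 0.086, -0.0]
ft_force: [0.7, -3.5, 5.0]
opening: 0.217
```

```bash
python3 -c "from sm import *;side('b2')"
```

```text
t 16.5 theta 196.18613327337007 39.82381954779975
band -66 148.01 82.0
band -70 148.32 107.0
band -75 148.43 108.0
band -80 148.46 112.0
ptr -48 150.92 69.0 107.684296
ptr -52 150.24 72.0 115.74083
ptr -56 150.05 56.0 94.87276
ptr -60 150.53 72.0 102.698
ptr -64 126.21 85.0 104.25006
```

>>> step_arm:
  rows:
    - [[-6.8,-1.6,0],[0,0,0],5]
    - [[-6.8,-1.6,0],[0,0,0],5]
    - [[-6.8,-1.6,0],[0,0,0],12]
    - [[-6.8,-1.6,0],[0,0,0],40]
    - [[-6.8,-1.6,0],[0,0,0],60]

```text
t: 17.2
eef_pos: [600.1, -59.5, 112.4]
tcp_rot: [-0.001, 0.996, 0.087, -0.002]
ft_force: [1.5, 0.0, -0.0]
opening: 0.364
```

>>> step_arm:
  rows:
    - [[0,0,0],[0,0,0],60]
    - [[0,0,0],[0,0,0],60]
    - [[0,0,-30],[0,0,0],60]
    - [[0,0,-65],[0,0,0],60]
    - [[0,40,-75],[0,0,0],60]

```text
t: 17.7
eef_pos: [611.0, -94.1, 191.3]
tcp_rot: [-0.002, 0.996, 0.091, 0.002]
ft_force: [0.5, -0.6, -0.6]
opening: 0.603
```

>>> step_arm:
  rows:
    - [[0,45,0],[0,0,0],60]
    - [[0,90,0],[0,0,0],60]
    - [[0,135,0],[0,0,0],60]
    - [[0,160,0],[0,0,0],60]
    - [[0,160,0],[0,0,0],60]

```text
t: 18.2
eef_pos: [635.0, -263.3, 188.2]
tcp_rot: [0.001, 0.997, 0.083, -0.001]
ft_force: [0.5, 0.1, 0.3]
opening: 0.601
```

```bash
python3 - <<'E'
from sm import *
side('b3')
I=[]
for i in range(4): t=camera("top");I.append(t["img"].astype(float))
im=np.mean(I,0)
np.save("top.npy",im)
a=cv2.resize(im[220:290,195:275].astype(np.uint8),None,fx=8,fy=8,interpolation=cv2.INTER_CUBIC);cv2.imwrite("pics/t3.png",a)
def prof(w,x,z,y0=130,y1=170):
    ys=np.arange(y0,y1,.25);o=[]
    for y in ys:
        u,v=proj(t,[*(O+x*X+y*Y),z]);o.append(cv2.getRectSubPix(w.astype(np.float32),(1,1),(float(u),float(v)))[0,0])
    return ys,np.array(o)
red=im[:,:,2]-im[:,:,:2].max(2)
for x in(-68,-72,-76,-80):
    ys,p=prof(red,x-2.5,87);w=np.clip(p-40,0,None);print("band",x,w@ys/max(w.sum(),1e-9),p.max())
for x in(-46,-50,-54,-58,-62,-65):
    ys,p=prof(im.max(2),x-2.5,90);k=p.argmin();sel=abs(ys-ys[k])<4;w=np.clip(p[sel].mean()-p,0,None)*sel;print("ptr",x,w@ys/w.sum(),p.min())
for x in(-8,-4,0,4,8):
    ys,p=prof(im[:,:,1]-im[:,:,2]*.5,x-2.5,83);print("nut g",x,ys[p.argmin()],p.min())
E
```

```text
t 18.2 theta 358.9282374844623 165.36171229441686
band -66 147.84 79.0
band -70 148.32 105.0
band -75 148.43 106.0
band -80 148.47 111.0
ptr -48 149.35 66.0 102.71737
ptr -52 149.1 68.0 112.317406
ptr -56 149.05 77.0 112.608734
ptr -60 149.06 70.0 105.10115
ptr -64 197.96 82.0 101.57863
band -68 148.83023865914208 118.475975
band -72 148.9067661221608 128.23387
band -76 149.11070460134033 120.57915
band -80 148.91399839043427 118.76316
ptr -46 150.78914748680162 67.798836
ptr -50 150.92927040443482 81.73026
ptr -54 150.40226708401084 106.533585
ptr -58 150.09261115035054 110.41748
ptr -62 130.84495060155888 122.47122
ptr -65 130.79141649012763 90.14313
nut g -8 147.25 -2.4316857
nut g -4 146.75 2.1765296
nut g 0 146.25 -1.2044581
nut g 4 146.0 3.376519
nut g 8 146.75 0.64964074
```

View pics/t3.png

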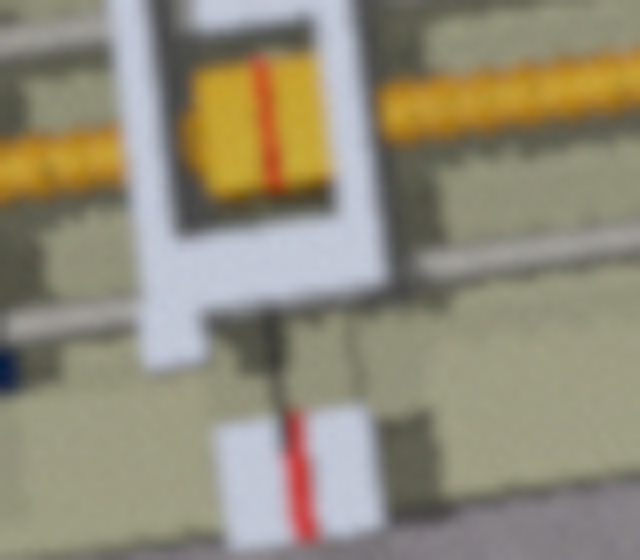

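In the close top view the pointer lies on the red band, at about +0.7 mm to the buffer side once parallax is allowed for. The side view also gives +0.7 mm. The nut sits against the crank-side end of its window, and the arm is clear. I'll hand it in.

```bash
python3 -c "
from cell import arm
print(arm.finish_job())"
```

```text
the job is handed in; nothing more can be done
None
```

The job is handed in at about t = 19 s. By my last checks the pointer rests inside the red band, but `finish_job` reported no verdict.

**What I did:** I pinched the crank handle and cranked clockwise past the mark. I then went on in small steps until the buffer pushed back. I cranked back anticlockwise only, about 340°, let go, lifted off and moved the arm clear.

**Buffer touch:** The handle force rose to about 7.5 N against a drive level of about 2.6 N. That puts roughly 29 N on the buffer, and the turn since first contact gives about 32 N. These are estimates from the handle, not direct readings, and lie between the 15 N and 60 N limits.

**Final position:**

| Check | Pointer relative to band centre (towards the buffer) |
|---|---|
| Side view | about +0.7 mm |
| Top view, estimated by eye with parallax allowed for | about +0.7 mm |
| Top view, raw profile | +1.2 to +2 mm; the needle's shadow affects this one |
| Nut line plus the 2.5 mm play | about 0 mm |

- **Disagreement:** the four checks differ by up to about 2 mm, but all fall within the 2.5 mm allowed.
- **Play:** in the last top view the nut sits against the crank-side end of its window, so the play is taken up as asked.
- **Other objects:** the arm was well clear of the unit, and every path was planned clear of the other objects. I did not measure their positions again at the end.

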